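# Click the conference speaker's volume dial to the green mark

### The arm

A 6-joint arm with a two-finger parallel gripper is mounted at the origin on the work surface. World frame = base frame: x ahead of the robot, y to its left, z up, the work surface at z = 0. Lengths are in mm, angles in rad, forces in N, time in s.
With the tool pointing down it reaches from about 275 to 750 mm from the base axis. Payload 10.2 kg.
Tool frame: the origin (TCP) lies at the centre of the arm's flange, where the gripper is bolted on; the fingertips stand 173 mm ahead of it and the grasp point (between the pads) lies 155 mm ahead of it; z points along the fingers, y is the line along which they close (so a half turn about z gives the same grasp; the last joint's range is limited). The gripper opens to 85 mm and grips with 20 to 120 N. Pads are 22 mm wide; open, the fingers measure 114 mm over their backs; the gripper's body (76 mm by 85 mm) begins 54 mm behind the grasp point. The pads swing forward as they close: fully open they stand 13 mm farther back than shut.
Start: joints at [1.042, 0.313, 1.498, -0, 1.331, -0.223], TCP at [158.068, 500.647, 404.694] pointing down, gripper open.
Joint ranges: [-2.94, 2.94], [-0.97, 2.17], [0.19, 2.56], [-1.23, 4.37], [0.02, 3.11], [-2.88, 2.88]. Speed limits (rad/s): [2.39, 2.39, 3.01, 3.14, 3.14, 3.14].

### API

Orientations are given as a unit quaternion [w, x, y, z].
In Python, from rig import ctrl, vision, telemetry gives the robot as it stands (ctrl), with the cameras (vision) and the readings (telemetry).
- The arm moves only by the shell command python3 steer.py FILE [OPENING] [FORCE], which reads ROWS from the file FILE. ROWS is a JSON list of rows, 1 to 8 of them, each an object with the fields trans (a list: dx, dy, dz in normalised numbers (1 is 400 mm)), rot (a list: a rotation vector rx, ry, rz in shares of pi/2 rad (1.0 is pi/2 rad)); a field left out counts as zero; each row is the pose to reach, as a shift and turn from the pose commanded when the command began, along the tool's axes at that moment; what a row does not reach only later rows make up. A row lasts 1/10 s, in which the tool goes at most 50 mm and 0.15 rad, less where a joint would pass 70% of its speed; a pose out of reach is approached as far as the arm can. OPENING is the opening from 0.0 (shut) to 1.0 (fully open), set as the command begins (- or left out keeps the last). The fingers move at their own pace and stop on an object; FORCE is the grip in N (left out, the last holds). Time passes only in rows, so rows that do not move let the fingers close. It prints the time, the measured TCP pose, the force, the opening and the grip force at its end. A shift or turn number past 1, either way, is cut back to 1. Input that does not fit is refused with a message, and nothing moves.
- telemetry.sense(): the state, without advancing time (a new reading comes with each control period).
- vision.capture(name): name is "scene" or "top"; returns the picture (384x512x3 uint8, red, green, blue); there is no depth.
- vision.calibration(name): a dict with "fx", "fy", "cx", "cy" (pixels), "distortion" ([k1, k2, p1, p2, k3] as OpenCV has them; the pictures are not rectified), "position" and "attitude" of the camera in the world. Camera axes: x right, y down, z forward; pixel columns grow to the right and rows downward; lengths in mm; the calibration is good to about 2 mm. A picture is of the moment at which its call begins. calibration takes no time and is no camera call.
- ctrl.finish_job(): hands the job in; it is judged then, once.
The state is a dict: "time_s": time; "joints": joint angles; "dq": joint speeds; "tau": joint torques, N m; "eef_pos": TCP position; "ee_rot": TCP orientation; "force": force on the tool from outside, world axes, zero at the start; "wrist_torque": the same for the moment, N m; "grip_width": opening from 0.0 (shut) to 1.0 (fully open); "grip_force": force on a finger pad.
Only numpy, scipy, OpenCV 4.12 (cv2) and the standard library are available. Lean on these libraries where they do the work, as an engineer would, in place of code of your own. Each camera call takes 0.05 s, during which the arm holds its last target. There are 200 camera calls.

### The job

Turn up the conference speaker on the desk: with the fingertips resting gently on its big knurled dial, drag the dial round clockwise until the orange line clicks into the notch at the green dot, never running on to the red dot. Do not lift or shove the speaker, and leave the mug, the mouse and the potted succulent where they stand.

Things in the scene. Friction and masses are not known exactly. Their poses are not given: they have to be found in the camera images.
- speaker: Round dark puck-shaped conference speaker, 130 mm across, housing 38 mm tall, 0.8 to 1.05 kg, loose on the desk. Origin: centre of its underside, z up. The dial sits on top, on its vertical axis. On the housing's upper rim, 55 mm from the axis, lie four 10 mm dots, white, white, green, red, at +48, +16, -16, -48 degrees from the speaker's x axis (counter-clockwise from above is positive).
- dial_top (a point): Centre of the dial's flat top, on its axis, 57 mm above the desk; does not turn. Dial: aluminium disc 96 mm across, 14 mm thick, knurled on rim and outer top; too wide to grip. Pressed from above it sinks on a spring, 4 mm at most (2 N to start, 8 N at the bottom, then hard). A fingertip pressing 4 N or more at 34 mm from the axis drags it round; clicks take about 1 N along the arc there.
- dial (a joint): Angle of the dial (rad), growing clockwise seen from above. Notches: 0 and 0.56 (white dots), 1.12 (green), 1.68 (red). Let go between two, it springs into the nearer one (divides at about 0.28, 0.84 and 1.40). Stops at -0.12 and 1.8. It starts in one of the two white notches.
- dial_line (a point): Outer part of the orange line on the dial's top face, 42 mm from the axis (the line also runs down the rim); it turns with the dial and points at the dot of the present notch.
- green_mark (a point): Centre of the green dot on the speaker's housing, 55 mm from its axis, 39 mm above the desk.
- mug: White ceramic mug, 76 mm across, 85 mm tall, handle to its own +y. Origin: centre of its underside. Leave it alone.
- mouse: Grey computer mouse, 104 x 60 mm, 36 mm tall, long along its own x. Origin: centre of its underside. Leave it alone.
- succulent: Small succulent in a terracotta pot, 68 mm across, about 71 mm tall. Origin: centre of its underside. Leave it alone.

How it is judged:
By the outcome, as a careful person would: the job done as asked, in the order asked, and still so for the second after the job is handed in, with the robot touching nothing.
It also fails if it takes over 35 s, if anything falls off the work surface, if the arm or the gripper's body presses on something with over 40 N, if the wrist force passes 120 N, or if a joint passes its speed limit or range.

## Working session

There is one attempt and no reset: what is moved stays moved. The work goes in short steps, Python scripts to look and compute and a shell command to move; the robot and the scene stay as the last step left them, time stands still between calls to the robot, and variables do not carry over. Pictures are saved under pics/ and viewed, at most 10 in all, crops included, and the job is handed in when it is done.

```bash
ls; mkdir -p pics
python3 - <<'E'
from rig import ctrl, vision, telemetry
import cv2
s=telemetry.sense()
print(s)
for n in("scene","top"):
    im=vision.capture(n); cv2.imwrite(f"pics/{n}0.png",im[:,:,::-1]); print(vision.calibration(n))
E
```

```text
pics
rig.py
steer.py
{'time_s': 0.0, 'joints': array([ 1.04158303e+00,  3.13475899e-01,  1.49844436e+00,  6.06931792e-06,
        1.33098133e+00, -2.23365428e-01]), 'dq': array([-3.81399733e-04,  7.62419362e-04, -9.46305770e-05, -1.56335141e-04,
        6.68907767e-04,  3.21457066e-04]), 'tau': array([-3.69987738e-04, -4.12267756e+01, -2.59745711e+01, -1.76213730e-04,
        4.11465051e-03,  2.86581383e-05]), 'eef_pos': array([158.0552345 , 500.60862787, 404.11893259]), 'ee_rot': array([-2.43239624e-04,  1.52329272e-01,  9.88329583e-01, -6.07594409e-04]), 'force': array([-0.19304953,  0.1533652 ,  0.29844225]), 'wrist_torque': array([ 0.02536467, -0.03186126,  0.01373885]), 'grip_force': 0.0, 'grip_width': 1.0041191284727726}
{'fx': 369.24125462129035, 'fy': 369.24125462129035, 'cx': 251.57301379468652, 'cy': 198.18891005007106, 'distortion': array([-0.09298659,  0.        ,  0.        ,  0.        ,  0.        ]), 'position': array([ 923.19607013, -383.31792839,  521.49588516]), 'attitude': array([-0.39019742,  0.86746065,  0.2796853 , -0.13051486])}
{'fx': 479.0708815750803, 'fy': 479.0708815750803, 'cx': 242.7319922139838, 'cy': 188.0115838146669, 'distortion': array([-0.01325484,  0.        ,  0.        ,  0.        ,  0.        ]), 'position': array([394.81087525,  53.20862467, 942.2473158 ]), 'attitude': array([ 0.07500887, -0.64124651,  0.75846206, -0.08894877])}
```

View pics/scene0.png

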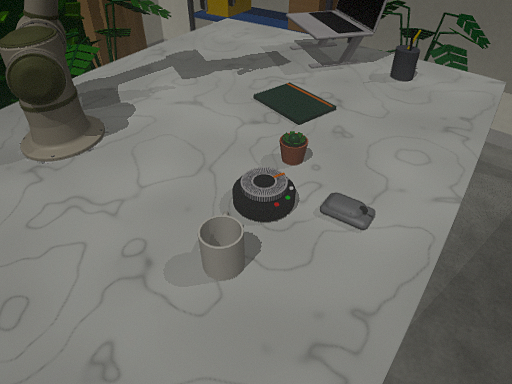

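View pics/top0.png

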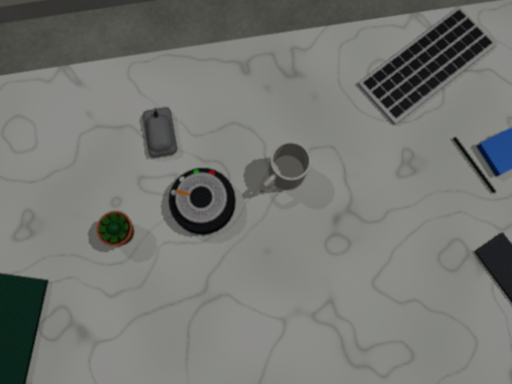

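The top view shows the speaker near (202,201), green dot (196,171), red (212,173), white dots around (182,180) and (173,192). The orange line is near (181,192), the mug (290,165), mouse (159,132), succulent (115,228). In the scene view the speaker is at (264,193), with green at (288,198) and red at (277,205).

```bash
cat > h.py <<'E'
from rig import ctrl, vision, telemetry
import cv2, numpy as np
from scipy.spatial.transform import Rotation as R
def cam(n):
    c=vision.calibration(n);K=np.array([[c['fx'],0,c['cx']],[0,c['fy'],c['cy']],[0,0,1]])
    q=c['attitude'];return K,c['distortion'],c['position'],R.from_quat([q[1],q[2],q[3],q[0]]).as_matrix()
def ray(n,p):
    K,d,o,M=cam(n);u=cv2.undistortPoints(np.array([[p]],float),K,d)[0,0]
    return o,M@np.array([u[0],u[1],1])
def plane(n,p,z):
    o,v=ray(n,p);return o+v*(z-o[2])/v[2]
def tri(a,b):
    o1,v1=ray("scene",a);o2,v2=ray("top",b)
    t=np.linalg.lstsq(np.c_[v1,-v2],o2-o1,rcond=None)[0]
    p,q=o1+v1*t[0],o2+v2*t[1];return (p+q)/2,np.linalg.norm(p-q)
H={'orange':((8,150,90),(18,255,255)),'green':((45,150,60),(85,255,255)),'red':((0,150,60),(5,255,255)),'white':((0,0,150),(179,40,255))}
def blobs(im,col,box):
    x0,y0,x1,y1=box;hsv=cv2.cvtColor(im,cv2.COLOR_RGB2HSV)
    m=cv2.inRange(hsv,*map(np.array,H[col]));mm=np.zeros_like(m);mm[y0:y1,x0:x1]=m[y0:y1,x0:x1]
    n,_,st,ce=cv2.connectedComponentsWithStats(mm);return [(ce[i].round(2),st[i,4]) for i in range(1,n) if st[i,4]>2]
E
python3 - <<'E'
from h import *
B={'scene':(228,160,302,225),'top':(165,165,240,238)}
for n in B:
    im=vision.capture(n)
    for c in ('orange','green','red'): 
        for p,a in blobs(im,c,B[n]): print(n,c,p,a,plane(n,p,57 if c=='orange' else 39).round(1))
    x0,y0,x1,y1=B[n]; cv2.imwrite(f"pics/{n}c.png",cv2.resize(im[y0:y1,x0:x1,::-1],None,fx=7,fy=7,interpolation=cv2.INTER_CUBIC))
E
python3 - <<'E'
import cv2,numpy as np
a=cv2.imread('pics/scenec.png');b=cv2.imread('pics/topc.png')
h=max(a.shape[0],b.shape[0]);f=lambda i:cv2.copyMakeBorder(i,0,h-i.shape[0],0,0,cv2.BORDER_CONSTANT)
c=np.hstack([f(a),f(b)]);s=800/c.shape[1];print(c.shape,s);cv2.imwrite('pics/crop.png',cv2.resize(c,None,fx=s,fy=s))
E
```

```text
scene orange [278.61 174.65] 23 [613.2 132.   57. ]
scene green [287.33 197.  ] 15 [654.5 101.2  39. ]
scene red [276.06 203.82] 17 [647.2  71.4  39. ]
top orange [182.   192.24] 34 [613.2 132.9  57. ]
top green [195.61 170.78] 18 [655.8 102.3  39. ]
top red [211.6 172.1] 20 [648.   71.9  39. ]
(511, 1043, 3) 0.7670182166826462
```

View pics/crop.png

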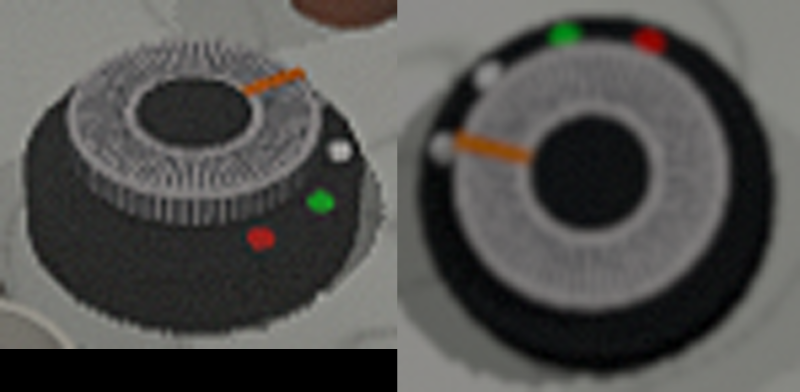

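The crops show the orange line lined up with the first white dot, so the dial is at 0 and needs 1.12 rad clockwise. The dark hub (top view about (201.5,197), scene view about (263.6,181)) marks the axis, so I'll measure it from both views.

Run:
```python
from h import *
B={'scene':(228,160,302,225),'top':(165,165,240,238)};S={'scene':(263,181),'top':(201,197)};c={}
for n in B:
    g=cv2.cvtColor(vision.capture(n),cv2.COLOR_RGB2GRAY);m=(g<75).astype(np.uint8)
    k,l,st,ce=cv2.connectedComponentsWithStats(m,connectivity=4);i=l[S[n][1],S[n][0]];c[n]=ce[i];print(n,ce[i],st[i])
p,e=tri(c['scene'],c['top']);print('hub',p.round(1),e.round(1))
print('green',tri((287.33,197),(195.61,170.78)),'red',tri((276.06,203.82),(211.6,172.1)))
o=tri((278.61,174.65),(182,192.24));print('orange',o)
for nm,q in(('orange',o[0]),('green',np.array([655.2,101.8])),('red',np.array([647.6,71.7]))):
    d=q[:2]-p[:2];print(nm,np.hypot(*d).round(1),np.degrees(np.arctan2(d[1],d[0])).round(1))
for nm,b,z in(('mug',(290,160),85),('mouse',(159,132),30),('succ',(115,228),60)):print(nm,plane('top',b,z).round(0))
s=telemetry.sense();q=s['ee_rot'];M=R.from_quat([q[1],q[2],q[3],q[0]]).as_matrix();print(M.round(3),s['eef_pos'])
t=np.array([p[0],p[1],57+173+60]);print('tool delta',M.T@(t-s['eef_pos']))
```

```text
scene [263.63478261 180.44782609] [253 174  22  14 230]
top [200.52331606 196.65284974] [190 186  22  22 386]
hub [598.8  99.3  56.5] 0.5
green (array([655.08033832, 101.76071848,  39.20948685]), np.float64(1.6800166156127367)) red (array([647.59150984,  71.62252962,  39.17906114]), np.float64(0.8329310460596092))
orange (array([613.07462897, 132.73668602,  56.54403869]), np.float64(0.49526731754561015))
orange 36.3 66.8
green 56.5 2.5
red 56.1 -29.5
mug [634. -77.  85.]
mouse [751. 164.  30.]
succ [566. 265.  60.]
[[-0.954  0.301 -0.   ]
 [ 0.301  0.954 -0.   ]
 [ 0.    -0.    -1.   ]] [158.02228493 500.64469952 404.51609656]
tool delta [-541.10502953 -250.0141987   114.56285043]
```

Everything agrees: the axis is at about (599.5, 99.5), the top at 57, and the dots are 32° apart. I'll straddle the axis with both fingers at about ±34 mm and turn the wrist, so no net shove reaches the speaker.

The manual's scale: shifts go in shares of 400 mm and turns go in shares of pi/2 rad. Converting my numbers, -320 mm / 400 = -0.8, -120 mm / 400 = -0.3, 0.98 rad / 1.5708 = 0.6239.

```bash
echo '[{"trans": [-0.1, -0.045, 0.02], "rot": [0, 0, 0.0764]}, {"trans": [-0.2, -0.0925, 0.0425], "rot": [0, 0, 0.1592]}, {"trans": [-0.3, -0.1375, 0.0625], "rot": [0, 0, 0.2355]}, {"trans": [-0.4, -0.185, 0.085], "rot": [0, 0, 0.3183]}, {"trans": [-0.5, -0.23, 0.105], "rot": [0, 0, 0.3947]}, {"trans": [-0.6, -0.2775, 0.1275], "rot": [0, 0, 0.4711]}, {"trans": [-0.7, -0.3225, 0.15], "rot": [0, 0, 0.5475]}, {"trans": [-0.8, -0.37, 0.17], "rot": [0, 0, 0.6239]}]' > next.json && python3 steer.py next.json 0.64 20
echo '[{"trans": [-0.1, 0, 0.02]}, {"trans": [-0.1, 0, 0.02]}]' > next.json && python3 steer.py next.json >/dev/null 2>&1 & sleep 0; kill $! 2>/dev/null
python3 - <<'E'
from h import *
s=telemetry.sense();q=s['ee_rot'];M=R.from_quat([q[1],q[2],q[3],q[0]]).as_matrix()
print(s['time_s'],s['eef_pos'],M.round(3),s['joints'].round(2));print(M.T@(np.array([599.5,99.5,290])-s['eef_pos']))
E
```

```text
time_s: 1.1
eef_pos: [419.8, 261.7, 336.4]
ee_rot: [0.0, 0.602, 0.799, 0.0]
force: [-0.3, 0.7, 0.3]
grip_width: 0.639
grip_force: 0.0
1.1 [419.75870607 261.72897578 336.38112077] [[-0.276  0.961  0.   ]
 [ 0.961  0.276  0.   ]
 [ 0.     0.    -1.   ]] [0.32 0.31 1.69 0.   1.14 0.04]
[-205.58880005  127.90010465   46.38092513]
```

The second steer line there was a slip. It was killed before it ran, and the clock (1.1 s) confirms that. Next is the rest of the approach.

To row units: -205.6 mm / 400 = -0.514, -180 mm / 400 = -0.45, 0.68 rad / 1.5708 = 0.4329.

```bash
echo '[{"trans": [-0.09, 0.055, 0.02], "rot": [0, 0, 0.0764]}, {"trans": [-0.18, 0.1125, 0.04], "rot": [0, 0, 0.1528]}, {"trans": [-0.27, 0.1675, 0.06], "rot": [0, 0, 0.2292]}, {"trans": [-0.36, 0.225, 0.08], "rot": [0, 0, 0.3056]}, {"trans": [-0.45, 0.28, 0.1], "rot": [0, 0, 0.382]}, {"trans": [-0.514, 0.32, 0.1163], "rot": [0, 0, 0.4329]}, {"trans": [-0.514, 0.32, 0.1163], "rot": [0, 0, 0.4329]}]' > next.json && python3 steer.py next.json
python3 - <<'E'
from h import *
s=telemetry.sense();q=s['ee_rot'];M=R.from_quat([q[1],q[2],q[3],q[0]]).as_matrix()
print(s['time_s'],s['force'],M.round(3),s['joints'].round(2));print(M.T@(np.array([599.5,99.5,290])-s['eef_pos']))
for n in('scene',): cv2.imwrite('pics/s1.png',cv2.resize(vision.capture(n)[50:270,150:400,::-1],None,fx=2.7,fy=2.7,interpolation=2))
E
```

```text
time_s: 1.8
eef_pos: [601.1, 99.0, 288.7]
ee_rot: [-0.0, 0.834, 0.552, -0.001]
force: [0.1, 0.3, -1.3]
grip_width: 0.641
grip_force: 0.0
1.8 [ 0.1246493   0.32330472 -1.33071572] [[ 0.39   0.921 -0.001]
 [ 0.921 -0.39  -0.   ]
 [-0.001 -0.001 -1.   ]] [-0.03  0.6   1.38 -0.    1.17  0.37]
[-0.19766524 -1.63297162 -1.29507532]
```

View pics/s1.png

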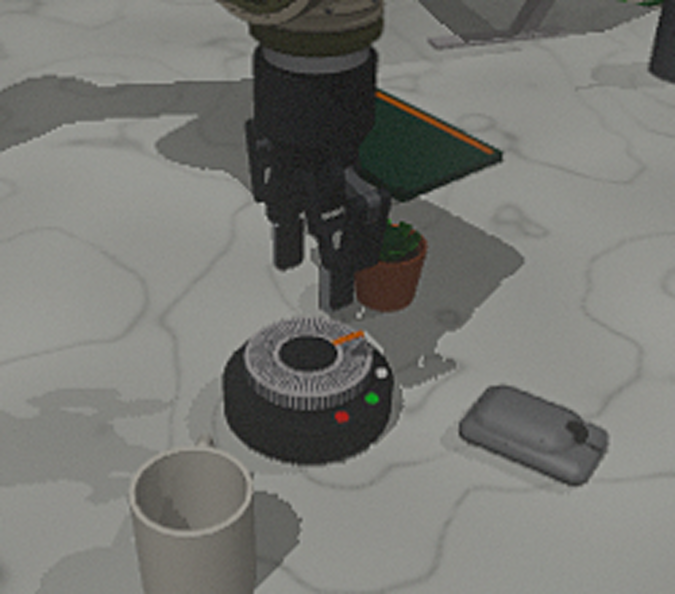

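The open fingers hang straight over the dial and the line is still at the first white dot. I'll go down most of the way.

To row units: 54 mm / 400 = 0.135, 40 mm / 400 = 0.1.

```bash
echo '[{"trans": [0, 0, 0.05]}, {"trans": [0, 0, 0.1]}, {"trans": [0, 0, 0.135]}, {"trans": [0, 0, 0.135]}, {"trans": [0, 0, 0.135]}]' > next.json && python3 steer.py next.json
python3 - <<'E'
from h import *
s=telemetry.sense();q=s['ee_rot'];M=R.from_quat([q[1],q[2],q[3],q[0]]).as_matrix()
print(s['force']);print(M.T@(np.array([599.5,99.5,290])-s['eef_pos']))
cv2.imwrite('pics/s2.png',cv2.resize(vision.capture('scene')[120:240,200:330,::-1],None,fx=5,fy=5,interpolation=2))
E
```

```text
time_s: 2.35
eef_pos: [599.3, 102.2, 236.8]
ee_rot: [0.0, 0.832, 0.555, 0.0]
force: [-0.7, 0.0, -0.3]
grip_width: 0.641
grip_force: 0.0
[-0.67476588  0.0414526  -0.34347924]
[ -2.42578526   1.24818037 -53.15438179]
```

View pics/s2.png

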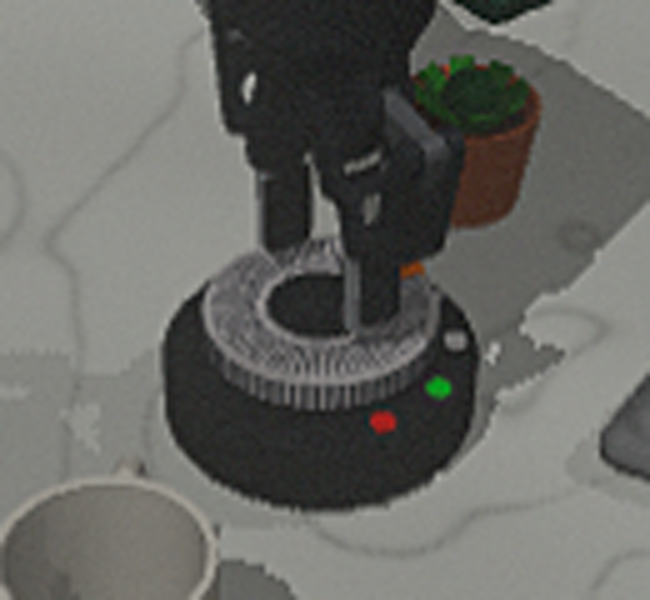

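The fingertips hover a little above the knurled ring, one on each side of the hub. I'll centre by 2 mm and feel downward.

To row units: 10 mm / 400 = 0.025, -2.4 mm / 400 = -0.006.

```bash
f(){ python3 - <<'E'
from h import *
s=telemetry.sense();q=s['ee_rot'];M=R.from_quat([q[1],q[2],q[3],q[0]]).as_matrix()
print('res',(M.T@(np.array([599.5,99.5,230])-s['eef_pos'])).round(1))
E
}
echo '[{"trans": [-0.006, 0.003, 0.0125]}, {"trans": [-0.006, 0.003, 0.025]}, {"trans": [-0.006, 0.003, 0.025]}, {"trans": [-0.006, 0.003, 0.025]}]' > next.json && python3 steer.py next.json; f
echo '[{"trans": [0, 0, 0.0025]}, {"trans": [0, 0, 0.005]}, {"trans": [0, 0, 0.005]}]' > next.json && python3 steer.py next.json | grep -E 'eef|force'; f
```

```text
time_s: 2.8
eef_pos: [599.5, 99.0, 226.4]
ee_rot: [0.0, 0.832, 0.555, -0.0]
force: [-0.7, -1.4, 1.2]
grip_width: 0.64
grip_force: 0.9
res [ 0.4 -0.2 -3.6]
eef_pos: [599.5, 99.1, 224.4]
force: [-0.7, -1.8, 4.5]
grip_force: 2.4
res [ 0.4 -0.2 -5.6]
```

To row units: 1 mm / 400 = 0.0025.

```bash
echo '[{"trans": [0, 0, 0.0025]}, {"trans": [0, 0, 0.0025]}]' > next.json && python3 steer.py next.json | grep -E 'eef|force'
echo '[{"trans": [0, 0, 0.0025]}, {"trans": [0, 0, 0.0025]}]' > next.json && python3 steer.py next.json | grep -E 'eef|force'
```

```text
eef_pos: [599.5, 99.1, 223.5]
force: [-1.0, -1.7, 6.3]
grip_force: 3.0
eef_pos: [599.6, 99.1, 222.7]
force: [-2.5, -2.5, 6.9]
grip_force: 3.7
```

To row units: 0.8 mm / 400 = 0.002.

```bash
echo '[{"trans": [0, 0, 0.002]}, {"trans": [0, 0, 0.002]}]' > next.json && python3 steer.py next.json | grep -E 'eef|force'
echo '[{"rot": [0, 0, 0.0382]}, {"rot": [0, 0, 0.0764]}, {"rot": [0, 0, 0.1146]}, {"rot": [0, 0, 0.1528]}, {"rot": [0, 0, 0.191]}, {"rot": [0, 0, 0.2292]}, {"rot": [0, 0, 0.2292]}]' > next.json && python3 steer.py next.json
python3 - <<'E'
from h import *
im=vision.capture('scene');print(telemetry.sense()['wrist_torque'])
print(blobs(im,'orange',(228,160,302,225)))
cv2.imwrite('pics/s3.png',cv2.resize(im[120:240,200:330,::-1],None,fx=5,fy=5,interpolation=2))
E
```

```text
eef_pos: [599.6, 99.1, 222.4]
force: [-4.3, -1.1, 11.2]
grip_force: 5.5
time_s: 4.4
eef_pos: [599.4, 99.0, 222.4]
ee_rot: [0.0, 0.918, 0.396, -0.0]
force: [-6.8, -4.0, 12.0]
grip_width: 0.64
grip_force: 6.1
[-0.60600935  1.0484133   0.00987109]
[(array([282.82, 179.71]), np.int32(17))]
```

View pics/s3.png

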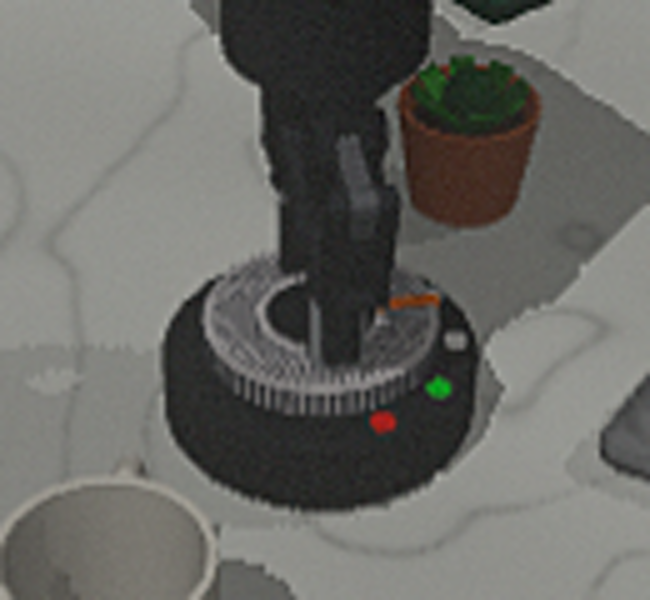

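The dial follows the fingers: the line has left the first white dot, and the housing dots are at the same pixels as before. Side force is building up, so I'll measure the angle and the tool-axis shift that relieves it.

```bash
cat >> h.py <<'E'
C=np.array([599.5,99.5])
def report():
    im=vision.capture('scene');B=(228,160,302,225)
    for c in('orange','green','red'):
        for p,a in blobs(im,c,B):
            w=plane('scene',p,53.5 if c=='orange' else 39)
            d=w[:2]-C;print(c,a,w.round(1),'r',np.hypot(*d).round(1),'dial',np.radians(66.5-np.degrees(np.arctan2(d[1],d[0]))).round(3))
    s=telemetry.sense();q=s['ee_rot'];M=R.from_quat([q[1],q[2],q[3],q[0]]).as_matrix()
    print('t',s['time_s'],'F',s['force'].round(1),'F tool',(M.T@s['force']).round(1),'res',(M.T@(np.array([*C,222])-s['eef_pos'])).round(1),'yaw y',np.degrees(np.arctan2(M[1,1],M[0,1])).round(1))
E
python3 -c "from h import *;report()"
```

```text
orange 17 [627.2 127.4  53.5] r 39.4 dial 0.372
green 16 [654.6 100.9  39. ] r 55.1 dial 1.135
red 18 [647.2  71.7  39. ] r 55.2 dial 1.688
t 4.5 F [-6.3 -2.7 11.9] F tool [ -6.3  -2.8 -11.9] res [ 0.5 -0.3  0.4] yaw y -43.3
```

To row units: -0.6 mm / 400 = -0.0015, -0.3 mm / 400 = -0.0008, 0.4 rad / 1.5708 = 0.2546.

```bash
echo '[{"trans": [-0.0015, -0.0008, -0.0003], "rot": [0, 0, 0.0318]}, {"trans": [-0.0015, -0.0008, -0.0003], "rot": [0, 0, 0.0637]}, {"trans": [-0.0015, -0.0008, -0.0003], "rot": [0, 0, 0.1019]}, {"trans": [-0.0015, -0.0008, -0.0003], "rot": [0, 0, 0.1401]}, {"trans": [-0.0015, -0.0008, -0.0003], "rot": [0, 0, 0.1783]}, {"trans": [-0.0015, -0.0008, -0.0003], "rot": [0, 0, 0.2165]}, {"trans": [-0.0015, -0.0008, -0.0003], "rot": [0, 0, 0.2546]}, {"trans": [-0.0015, -0.0008, -0.0003], "rot": [0, 0, 0.2546]}]' > next.json && python3 steer.py next.json |grep force; python3 -c "from h import *;report()"
```

```text
force: [-5.5, -2.7, 12.0]
grip_force: 5.7
orange 28 [633.9 111.7  53.5] r 36.5 dial 0.82
green 16 [654.6 100.9  39. ] r 55.1 dial 1.135
red 19 [647.3  71.4  39. ] r 55.4 dial 1.693
t 5.35 F [-5.6 -3.2 10.8] F tool [ -6.5   0.7 -10.8] res [ 0.9 -0.3  0.5] yaw y -66.2
```

The dial is at about 0.8 and the housing hasn't moved. About 0.32 rad is left.

To row units: -0.8 mm / 400 = -0.002, 0.32 rad / 1.5708 = 0.2037.

```bash
echo '[{"trans": [-0.002, 0, 0], "rot": [0, 0, 0.0318]}, {"trans": [-0.002, 0, 0], "rot": [0, 0, 0.0637]}, {"trans": [-0.002, 0, 0], "rot": [0, 0, 0.1019]}, {"trans": [-0.002, 0, 0], "rot": [0, 0, 0.1401]}, {"trans": [-0.002, 0, 0], "rot": [0, 0, 0.1719]}, {"trans": [-0.002, 0, 0], "rot": [0, 0, 0.2037]}, {"trans": [-0.002, 0, 0], "rot": [0, 0, 0.2037]}]' > next.json && python3 steer.py next.json |grep force; python3 -c "from h import *;report()"
```

```text
force: [-4.2, -0.8, 10.7]
grip_force: 5.2
orange 33 [639.4  99.4  53.5] r 39.9 dial 1.163
green 15 [654.5 101.2  39. ] r 55.0 dial 1.129
red 17 [647.4  71.1  39. ] r 55.7 dial 1.695
t 6.1 F [-3.4 -0.9 10. ] F tool [ -3.5   0.6 -10. ] res [ 1.4 -0.6  0.4] yaw y -84.5
```

At about 1.12–1.16 the line is in the notch's basin. I'll lift straight off and check.

To row units: -90 mm / 400 = -0.225, -60 mm / 400 = -0.15.

```bash
echo '[{"trans": [0, 0, -0.0025]}, {"trans": [0, 0, -0.0075]}, {"trans": [0, 0, -0.015]}, {"trans": [0, 0, -0.03]}, {"trans": [0, 0, -0.075]}, {"trans": [0, 0, -0.15]}, {"trans": [0, 0, -0.225]}, {"trans": [0, 0, -0.225]}]' > next.json && python3 steer.py next.json |grep force; python3 -c "
from h import *;report()
im=vision.capture('scene');cv2.imwrite('pics/s4.png',cv2.resize(im[140:290,190:390,::-1],None,fx=4,fy=4,interpolation=2))"
```

```text
force: [0.6, 0.3, 0.1]
grip_force: 0.0
orange 32 [638.1 102.4  53.5] r 38.7 dial 1.086
green 15 [654.5 101.2  39. ] r 55.0 dial 1.129
red 16 [647.2  71.2  39. ] r 55.5 dial 1.695
t 6.95 F [ 0.  -0.4 -0.4] F tool [-0.   0.4  0.4] res [ 1.  -0.6 91.3] yaw y -84.5
```

View pics/s4.png

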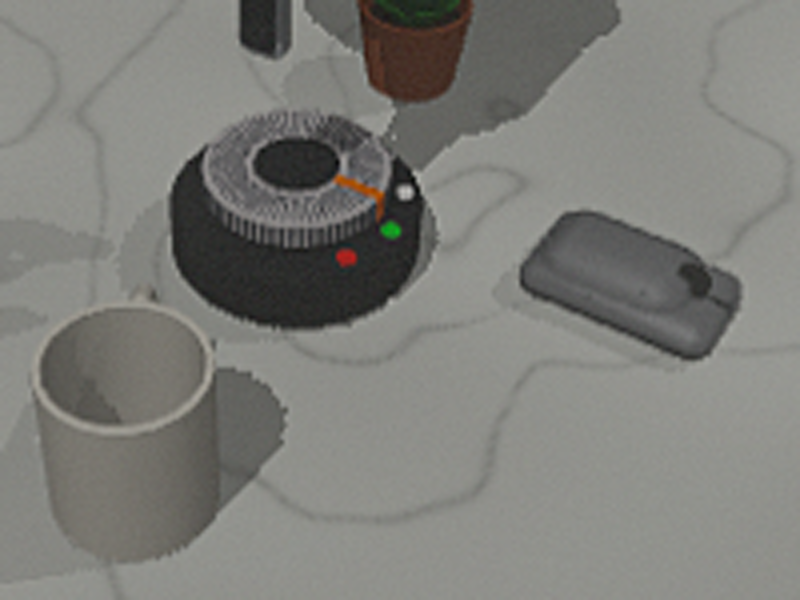

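The orange line now points at the green dot at crop pixel (391,230). The speaker, mug, mouse and succulent stand where they did, and the fingers are clear.

```bash
python3 -c "from rig import ctrl, vision, telemetry;print(ctrl.finish_job())"
```

```text
the job is handed in; nothing more can be done
None
```

The dial is turned to the green notch, the orange line rests at the green dot without having reached red, nothing else was moved, and the job was handed in after about 7 s.

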